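Tap the badge die home in the hand press

TASK

With the brass drift from the tool tray, gently nudge the badge die along its track in the press, a little at a time, until it sits fully home against the stop hidden under the cover plate; touch the die only with the drift, and do not push the stop off its setting. Then lay the drift back in the wide bay of the tray and let go, leaving everything else on the table alone.

Things in the scene. Friction and masses are not known exactly. Their poses are not given: they have to be found in the camera images.
- press: Grey cast hand press, fixed, the column away from the robot, 350 mm high with its raised lever. Origin at table height under the ram; its own x towards its front, y along the die track to its open mouth, z up. Column behind at x = -130; head: x -108 to +48, y -40 to +40 mm, from 157 mm up; the ram's flat shoe (60 x 90 mm along y) from 88 mm up; lever and hub on the -y side.
- track_mouth (a point): Open end of the die track, on its floor (the bed's top, 30 mm above the table), press axes; 30 mm from the press origin along +y. The track runs from here 135 mm along -y between two steel gibs, tops 21 mm over the floor, 60 mm clear between their lips, with 1 mm play beside the die. The bed goes on 95 mm outside (+y) with no gibs.
- cover (a point): Middle of the dark cover plate's top, over the closed end of the track, 62 mm long in y, press axes. It hides the stop: a small block whose face lies 50 to 74 mm from the press origin along -y, set for the job and not to be seen or measured. It is only pinched in place: rigid until the die presses on it with over about 14 N, then it slips.
- die: Loose steel badge die, 0.55 to 0.85 kg, standing in the track, to go along -y. Origin under the middle of its foot, y axis along the track out of the mouth. Foot 72 (x) x 96 (y) x 14 mm; round cup, 52 mm wide, top 34 mm up; at the +y end an upright lug 44 wide, 10 thick, 34 mm high. Slides with 2.5 to 7 N of friction, stays where left, starts 22 to 62 mm short of the stop.
- die_lug (a point): The middle of the outer flat face of the die's lug, 18 mm above the track floor: the place to push. Axes as the die's; the push goes along -y.
- die_heel (a point): The middle of the inner end face of the die's foot, 7 mm above its underside, which meets the stop.
- drift: Loose tapping drift, 0.3 kg, 160 mm long along its own x: square brass bar 18 x 18 x 115 mm in the middle, white nylon nose 17 mm in diameter and 25 mm long at the +x end, short round steel cap at the other. Origin under its middle; axis 9 mm higher. Grip it across its y near the middle.
- drift_nose (a point): The centre of the flat end of the drift's nylon nose; its x axis points out of the nose.
- tray: Fixed wooden tool tray 260 (x) x 180 (y) mm, floor 5 mm thick, walls up to 19 mm, 6 mm thick; origin under its middle. A divider at y = +33 mm parts a narrow compartment of finished badges from the wide bay, 248 x 114 mm, where the drift lies.
- tray_bay (a point): The middle of the floor of the tray's wide bay, tray axes (bay +-124 mm in x, +-57 mm in y).
- stack_a: Loose pile of brass badges 44 mm in diameter, 35 mm high, origin underneath. Leave alone.
- stack_b: Loose pile of brass badges 36 mm in diameter, 25 mm high, origin underneath. Leave alone.
- pin_tin: Loose open steel tin, 68 mm in diameter, 38 mm high, origin underneath. Leave alone.
- spare_die: Loose smaller die, foot 72 x 80 mm, cup of 36 mm, lying on the table, 34 mm high; origin under its middle. Leave alone.
- pliers: Loose pliers lying flat, 155 mm long along x, 12 mm high. Leave alone.
- tape: Loose roll of clear tape lying flat, 90 mm in diameter, 18 mm high, origin underneath. Leave alone.
- screwdriver: Loose screwdriver, 160 mm, lying along its x. Leave alone.
There are look-alikes about, which are no part of the job. There is more than one size of the drift; the one meant has the size given above. What is shaped like the die but purple is not meant.

How it is judged:
On the way, in this order (a step that is already met when the one before it is completed fails the run):
1. the drift is lifted out of the tray in the gripper (height (world z) of drift above 0.03 m and contact force between the fingers and drift above 2 N), for 0.2 s.
2. the die stands fully home against the stop, pushed there with the drift (y of die_heel in the frame of stop_dog below 0.0012 m and contact force between drift and die above 1 N), for 0.05 s.
At the end, for the whole second after the job is handed in: The inner end of the die's foot is within 1.2 mm of the stop's face, and the drift lies flat and still on the floor of the tray's wide bay, released (y of die_heel in the frame of stop_dog below 0.0012 m and x of drift in the frame of tray_bay between -0.06 and 0.06 m and y of drift in the frame of tray_bay between -0.048 and 0.048 m and z of drift in the frame of tray_bay below 0.006 m and angle between drift's own x axis and vertical above 1.5 rad and linear speed of each of drift, die below 0.01 m/s); the robot touches nothing.
It fails at once if the stop is pushed off its setting by more than 1 mm (distance of stop_dog from where it was at the start of the episode above 0.001 m).
It fails at once if the die is shoved at more than 0.1 m/s (linear speed of die above 0.1 m/s).
It fails at once if the gripper or arm touches the die (contact force between any of the fingers, the arm and die above 0.5 N).
It fails at once if a bystander is moved by more than 15 mm (distance of any of stack_a, stack_b, pin_tin, spare_die, pliers, tape, screwdriver from where it was at the start of the episode above 0.015 m).
It also fails if it takes over 72 s, if anything falls off the work surface, if the arm or the gripper's body presses on something with over 40 N, if the wrist force passes 120 N, or if a joint passes its speed limit or range.

ROBOT

A 6-joint arm with a two-finger parallel gripper is mounted at the origin on the work surface. World frame = base frame: x ahead of the robot, y to its left, z up, the work surface at z = 0. Lengths are in m, angles in rad, forces in N, time in s.
With the tool pointing down it reaches from about 0.225 to 0.875 m from the base axis. Payload 3.4 kg.
Tool frame: the origin (TCP) lies between the finger pads; the fingertips stand 19 mm ahead of it and the grasp point (between the pads) is the TCP; z points along the fingers, y is the line along which they close (so a half turn about z gives the same grasp; the last joint's range is limited). The gripper opens to 85 mm and grips with 20 to 120 N. Pads are 22 mm wide; open, the fingers measure 114 mm over their backs; the gripper's body (76 mm by 85 mm) begins 54 mm behind the grasp point. The pads swing forward as they close: fully open they stand 13 mm farther back than shut.
Start: joints at [1.117, 0.276, 1.505, -0, 1.361, -0.121], TCP at [0.188, 0.543, 0.25] pointing down, gripper open.
Joint ranges: [-2.89, 2.89], [-0.75, 2.08], [0.22, 2.7], [-1.18, 4.32], [0.11, 2.71], [-2.7, 2.7]. Speed limits (rad/s): [2.57, 2.57, 3.14, 3.14, 3.14, 3.14].

INTERFACE

Orientations are given as a unit quaternion [w, x, y, z].
In Python, from rig import get_state, imaging, ticket gives the robot as it stands. The module is installed in compiled form; this text tells all that it offers.
- The arm moves only by the shell command python3 -m inch 'ROWS' [FORCE]. ROWS is JSON, a list of rows, each an object with "claw": the opening, from -1 (shut) to 1 (fully open); "travel": the shift along the world's x, y, z in units of 200 mm (1.0 is 200 mm), a list of three; "turn": the turn about the world's z in units of 180 degrees (1.0 is 180 degrees). A call has 1 to 5 rows; each row is the pose to reach, as a shift and turn from the pose commanded when the call began, turning the shorter way round; what a row does not reach only later rows make up. A row lasts 1/10 s, in which the tool goes at most 50 mm and 8.59 degrees, less where a joint would pass 70% of its speed; a pose out of reach is approached as far as the arm can. A call with a number of a shift or a turn outside -1 to 1 is refused whole. A call with a gripper value outside its range is refused whole. The fingers move at their own pace and stop on an object; FORCE is the grip in N (left out, the last holds). Time passes only in rows, so rows that repeat a pose let the fingers close. It gives the time, the measured TCP pose, the force, the opening and the grip force at its end, in the units of the state.
- get_state(): the state, without advancing time (a new reading comes with each control period).
- imaging.get_image(name): name is "scene" or "top"; returns the picture (420x560x3 uint8, red, green, blue); there is no depth.
- imaging.camera_params(name): a dict with "camera_matrix" (3x3 intrinsics, pixels), "cam_to_world" (4x4, takes a point from camera to world coordinates). Camera axes: x right, y down, z forward; pixel columns grow to the right and rows downward; lengths in m; the calibration is good to about 2 mm. A picture is of the moment at which its call begins. camera_params takes no time and is no camera call.
- ticket.sign_off(): hands the job in; it is judged then, once.
The state is a dict: "clock": time; "qpos": joint angles; "qd": joint speeds; "effort": joint torques, N m; "position": TCP position; "ee_rot": TCP orientation; "contact_force": force on the tool from outside, world axes, zero at the start; "moment": the same for the moment, N m; "width": finger opening in m; "gripper_force": force on a finger pad.
Only numpy, scipy, OpenCV 4.12 (cv2) and the standard library are available. Lean on these libraries where they do the work, as an engineer would, in place of code of your own. Each camera call takes 0.05 s, during which the arm holds its last target. There are 200 camera calls.

## Working session

There is one attempt and no reset: what is moved stays moved. The work goes in short steps, Python scripts to look and compute and a shell command to move; the robot and the scene stay as the last step left them, time stands still between calls to the robot, and variables do not carry over. Pictures are saved under pics/ and viewed, at most 10 in all, crops included, and the job is handed in when it is done.

```bash
mkdir -p pics; python3 - <<'E'
from rig import get_state, imaging
import cv2,numpy as np
print(get_state())
for n in("scene","top"):
    im=imaging.get_image(n); cv2.imwrite(f"pics/{n}0.png",im[:,:,::-1])
    p=imaging.camera_params(n); print(n,np.round(p["camera_matrix"],1).tolist(),np.round(p["cam_to_world"],4).tolist())
E
```

```text
{'clock': 0.0, 'qpos': array([ 1.11699710e+00,  2.76585189e-01,  1.50617367e+00, -1.15747514e-05,
        1.36070624e+00, -1.21011423e-01]), 'qd': array([ 0.00051034, -0.00200294, -0.00163237,  0.00068883, -0.00030744,
        0.00030974]), 'effort': array([-5.36069147e-04, -4.16784096e+01, -2.45801371e+01, -3.15469160e-04,
        1.11698429e-02,  2.07694129e-06]), 'position': array([0.18762693, 0.54297892, 0.24942913]), 'ee_rot': array([-2.59959595e-04,  1.65625873e-01,  9.86188214e-01, -8.99425958e-04]), 'contact_force': array([ 0.42537688, -0.48796337, -0.81154446]), 'moment': array([ 0.00057494,  0.00624588, -0.03489352]), 'gripper_force': 0.0, 'width': 0.08534648217818866}
scene [[406.3, 0.0, 281.0], [0.0, 406.3, 203.4], [0.0, 0.0, 1.0]] [[-0.9639, 0.1989, -0.1772, 0.6876], [0.2663, 0.6997, -0.6629, 0.5946], [-0.0079, -0.6862, -0.7274, 0.853], [0.0, 0.0, 0.0, 1.0]]
top [[500.2, 0.0, 280.8], [0.0, 500.2, 208.6], [0.0, 0.0, 1.0]] [[-0.0161, -0.9915, 0.1288, 0.3365], [-0.9998, 0.0169, 0.0051, -0.1134], [-0.0072, -0.1287, -0.9917, 1.3403], [0.0, 0.0, 0.0, 1.0]]
```

View pics/scene0.png

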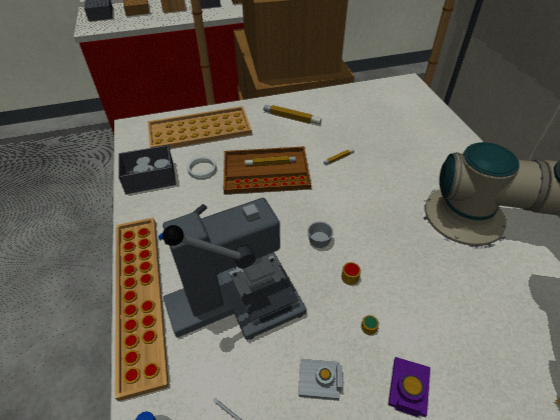

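View pics/top0.png

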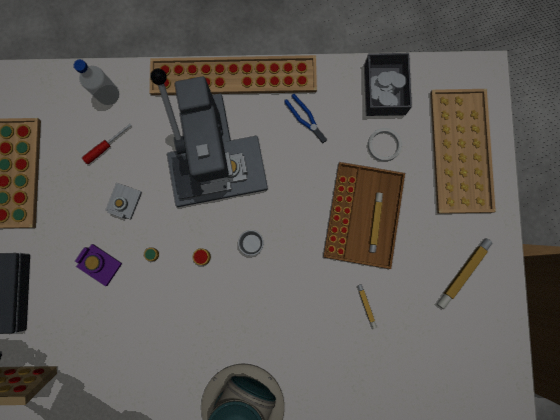

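The top view shows drift candidates at (376,222) in the tray's wide bay, a bigger one at (465,272) and a small one at (367,306). Die candidates are (235,167) in the press, the purple one at (98,264) and the spare at (124,202). I choose the tray drift and the press die, and will check both in a crop.

```bash
python3 - <<'E'
import cv2,numpy as np
a=cv2.imread("pics/top0.png"); s=cv2.imread("pics/scene0.png")
A=cv2.resize(a[125:215,160:280],None,fx=5,fy=5,interpolation=cv2.INTER_CUBIC)
B=cv2.resize(a[155:275,315:415],None,fx=2,fy=2,interpolation=cv2.INTER_CUBIC)
out=np.zeros((450,800,3),np.uint8); out[:450,:600]=A; out[:240,600:800]=B
cv2.imwrite("pics/c1.png",out)
cv2.imwrite("pics/c2.png",cv2.resize(s[190:340,160:320],None,fx=4,fy=4,interpolation=cv2.INTER_CUBIC)[:600])
E
```

```text
(no output)
```

View pics/c1.png

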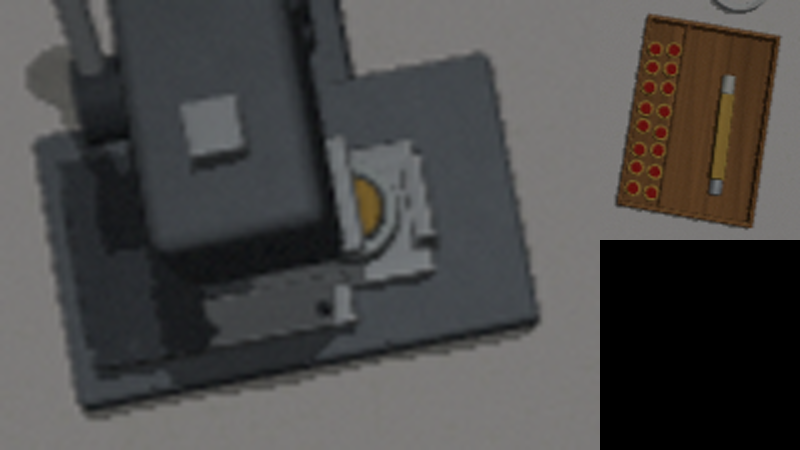

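View pics/c2.png

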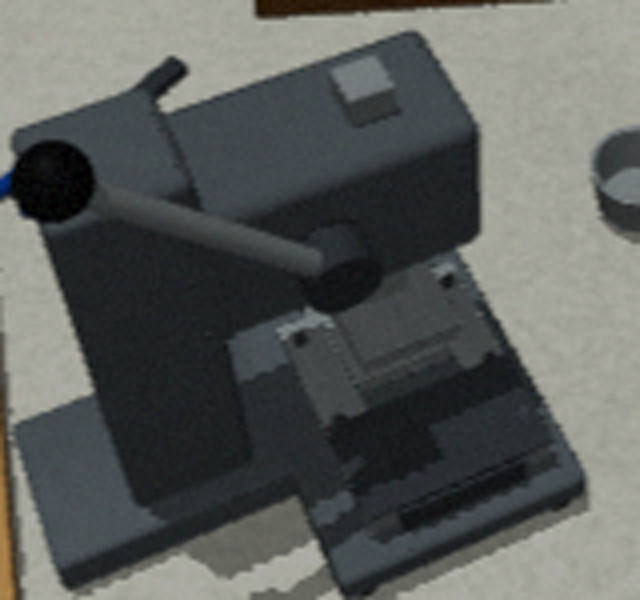

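Crop c1 confirms the drift in the bay, with its lighter nose end towards the image top. The die's lug is the strip at about top px (245,166), and c2 shows the gib ends and cover plate. Next I measure the poses.

```bash
cat > h.py <<'E'
import numpy as np
from rig import imaging
def ray(n,uv,z):
    p=imaging.camera_params(n);K=p["camera_matrix"];T=p["cam_to_world"]
    d=T[:3,:3]@np.linalg.inv(K)@np.array([uv[0],uv[1],1.]);o=T[:3,3]
    return (o+d*(z-o[2])/d[2])[:2]
def pix(n,X):
    p=imaging.camera_params(n);K=p["camera_matrix"];T=p["cam_to_world"]
    c=K@T[:3,:3].T@(np.array(X)-T[:3,3]);return c[:2]/c[2]
E
python3 - <<'E'
import cv2,numpy as np
from h import *
a=cv2.imread("pics/top0.png"); hsv=cv2.cvtColor(a,cv2.COLOR_BGR2HSV)
# drift brass
for nm,(x0,x1,y0,y1) in dict(tray=(362,398,185,262),big=(430,500,232,312),small=(350,385,278,335)).items():
    h=hsv[y0:y1,x0:x1]; m=((h[...,0]>17)&(h[...,0]<28)&(h[...,1]>120)&(h[...,2]>90)).astype(np.uint8)
    n,l,st,_=cv2.connectedComponentsWithStats(m); k=1+np.argmax(st[1:,4]); m=(l==k).astype(np.uint8)
    c,s,an=cv2.minAreaRect(cv2.findContours(m,0,1)[0][0]); b=cv2.boxPoints((c,s,an))+[x0,y0]
    w=np.array([ray("top",q,.023) for q in b]); 
    e=[np.linalg.norm(w[0]-w[1]),np.linalg.norm(w[1]-w[2])]
    d=(w[1]-w[0]) if e[0]>e[1] else (w[2]-w[1])
    print(nm,"len",np.round(e,4),"ctr",w.mean(0).round(4),"yaw",np.degrees(np.arctan2(d[1],d[0])).round(1))
    if nm=="tray":
        u=d/np.linalg.norm(d)
        for t in np.arange(-.095,.096,.005):
            q=pix("top",[*(w.mean(0)+u*t),.02]); print(round(t,3),a[int(round(q[1])),int(round(q[0]))],end=' ')
        print()
# tray wood corners
h=hsv[150:280,310:415]; m=((h[...,0]<16)&(h[...,1]>90)).astype(np.uint8); m=cv2.morphologyEx(m,cv2.MORPH_CLOSE,np.ones((15,15)))
c,s,an=cv2.minAreaRect(max(cv2.findContours(m,0,1)[0],key=cv2.contourArea)); b=cv2.boxPoints((c,s,an))+[310,150]
w=np.array([ray("top",q,.019) for q in b]);print("tray",w.round(4).tolist(),w.mean(0).round(4),b.round(1).tolist())
z=a[130:205,215:270].astype(float); z=np.clip(z*1.4,0,255).astype(np.uint8)
z=cv2.resize(z,None,fx=10,fy=8,interpolation=cv2.INTER_NEAREST)
for i in range(0,55,5): cv2.putText(z,str(215+i),(i*10,10),0,.35,(0,255,255),1)
for i in range(0,75,5): cv2.putText(z,str(130+i),(0,i*8+8),0,.35,(0,255,255),1)
cv2.imwrite("pics/c3.png",z)
E
```

```text
tray len [0.1127 0.0177] ctr [ 0.4661 -0.3585] yaw -9.3
-0.095 [30 56 84] -0.09 [32 58 84] -0.085 [31 56 83] -0.08 [32 55 80] -0.075 [102 100  97] -0.07 [108 106 103] -0.065 [115 114 110] -0.06 [110 110 109] -0.055 [ 42  90 112] -0.05 [ 40  88 111] -0.045 [ 42  90 112] -0.04 [ 41  90 112] -0.035 [ 41  90 113] -0.03 [ 40  89 112] -0.025 [ 42  89 113] -0.02 [ 41  90 112] -0.015 [ 41  90 114] -0.01 [ 41  89 112] -0.005 [ 41  89 111] 0.0 [ 41  89 113] 0.005 [ 42  92 114] 0.01 [ 43  91 113] 0.015 [ 41  89 112] 0.02 [ 42  91 113] 0.025 [ 41  90 113] 0.03 [ 41  91 114] 0.035 [ 42  90 112] 0.04 [ 41  90 113] 0.045 [ 43  91 114] 0.05 [ 41  89 113] 0.055 [ 53  90 110] 0.06 [101 106 105] 0.065 [116 119 120] 0.07 [118 119 121] 0.075 [114 119 119] 0.08 [109 115 116] 0.085 [30 51 77] 0.09 [32 54 79] 0.095 [29 52 76] 
big len [0.1534 0.0212] ctr [ 0.3334 -0.5889] yaw -38.9
small len [0.0116 0.0824] ctr [ 0.2509 -0.3244] yaw -162.1
tray [[0.3769, -0.215], [0.6332, -0.2643], [0.5996, -0.4447], [0.3451, -0.3912]] [ 0.4887 -0.3288] [[322.8, 257.4], [338.5, 161.6], [406.1, 172.7], [390.4, 268.5]]
```

View pics/c3.png

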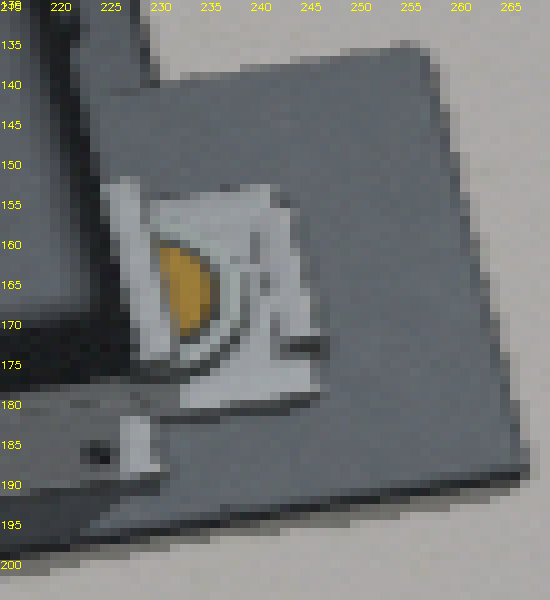

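```bash
python3 - <<'E'
import cv2,numpy as np
from h import *
P=lambda l,z:print(l,np.array([ray("top",q,z) for q in l]).round(4).tolist())
A=ray("top",(257.3,136),.03);B=ray("top",(267.3,187.8),.03)
C=ray("top",(223,196),.03)
print("bed",A,B,C,"len",np.linalg.norm(A-B))
d=A-B;print("yaw of edge AB",np.degrees(np.arctan2(d[1],d[0])))
d=C-B;print("yaw of BC (push dir)",np.degrees(np.arctan2(d[1],d[0])))
a=cv2.imread("pics/top0.png");g=cv2.cvtColor(a,cv2.COLOR_BGR2GRAY)
# subpixel bed right edge
xs=[];
for r in range(142,184,2):
    s=g[r,248:280].astype(float);k=np.argmax(np.diff(cv2.GaussianBlur(s[None],(3,1),0)[0]));xs.append((248+k+.5,r))
vx,vy,x0,y0=cv2.fitLine(np.float32(xs),cv2.DIST_HUBER,0,.01,.01).ravel()
p,q=[ray("top",(x0+vx/vy*(r-y0),r),.03) for r in(142,182)];d=p-q;print("fit edge",p,q,np.degrees(np.arctan2(d[1],d[0])))
ys=[]
for c in range(228,263,2):
    s=g[180:205,c].astype(float);k=np.argmin(np.diff(s[:18]));ys.append((c,180+k+.5))
vx,vy,x0,y0=cv2.fitLine(np.float32(ys),cv2.DIST_HUBER,0,.01,.01).ravel()
p,q=[ray("top",(c,y0+vy/vx*(c-x0)),.03) for c in(230,262)];d=p-q;print("fit front",p,q,np.degrees(np.arctan2(d[1],d[0])))
P([(242.3,153),(246.7,179.3)],.044); P([(243.7,155),(247,172.3),(245.4,163.7)],.064)
print(g[150:184,236:252])
E
```

```text
bed [ 0.70505226 -0.04666151] [ 0.5631502  -0.07181143] [0.54313607 0.04598018] len 0.14411354498617246
yaw of edge AB 10.050413257894842
yaw of BC (push dir) 99.64310507719424
fit edge [ 0.68840228 -0.05029899] [ 0.57882319 -0.07032352] 10.35598999389761
fit front [0.56285428 0.02734106] [ 0.55478246 -0.0576333 ] 84.5736807708752
[(242.3, 153), (246.7, 179.3)] [[0.6555, -0.0071], [0.5844, -0.0183]]
[(243.7, 155), (247, 172.3), (245.4, 163.7)] [[0.6452, -0.0124], [0.599, -0.0206], [0.6219, -0.0166]]
[[ 71  70  72  70  69  72  72  71  73  72  72  71  71  71  72  72]
 [ 69  70  70  71  69  71  70  72  73  73  72  72  71  70  71  71]
 [ 71  69  71  69  71  70  71  71  72  71  72  71  71  71  73  73]
 [ 71  57  68  88  99 108  84  73  72  71  71  71  73  72  72  72]
 [105 102 103 106 107 112  71  66  71  73  71  71  72  72  72  71]
 [107 108 109 109 110 114  77  55  66  72  71  73  73  71  72  72]
 [109 110 112 111 113 108 108 110  83  71  71  71  72  71  72  73]
 [113 111 111 110 107 107 109 115  76  68  73  72  69  72  72  73]
 [110 107 108 109 102 105 108 112  71  67  73  73  71  70  
[... 983 characters left out ...]
  34  34  50  69  72  74  73]
 [ 51  64 101 112 113 114  83  65  66  64  47  50  69  72  72  75]
 [ 50  99 113 112 114 113 109 108 109 112  72  64  72  72  72  74]
 [ 96 111 112 113 114 115 115 116 118 118  78  67  71  72  73  72]
 [112 114 117 115 117 117 117 116 117 118  83  70  71  70  71  71]
 [116 116 116 115 117 118 117 118 117 118 100  78  72  70  71  71]
 [118 117 116 118 118 116 103  75  58  54  48  66  72  73  70  72]
 [115  90  68  58  55  53  50  44  38  39  63  73  74  73  71  70]
 [ 51  46  41  40  43  41  42  42  62  68  71  72  72  71  72  72]
 [ 43  63  67  68  68  68  68  69  69  72  71  70  72  73  71  72]
 [ 68  72  74  70  71  70  70  70  72  70  71  72  72  72  72  73]]
```

```bash
R='x'; 
python3 -m inch '[{"claw":1,"travel":[0.28,-0.9,0],"turn":-0.19},{"claw":1,"travel":[0.28,-0.9,0],"turn":-0.19},{"claw":1,"travel":[0.28,-0.9,0],"turn":-0.19},{"claw":1,"travel":[0.28,-0.9,0],"turn":-0.19},{"claw":1,"travel":[0.28,-0.9,0],"turn":-0.19}]' 30
python3 -m inch '[{"claw":1,"travel":[0.28,-0.9,0],"turn":-0.19},{"claw":1,"travel":[0.28,-0.9,0],"turn":-0.19},{"claw":1,"travel":[0.28,-0.9,0],"turn":-0.19},{"claw":1,"travel":[0.28,-0.9,0],"turn":-0.19},{"claw":1,"travel":[0.28,-0.9,0],"turn":-0.19}]'
```

```text
clock: 0.6
position: [0.2439, 0.3591, 0.25]
ee_rot: [0.001, 0.451, 0.893, -0.002]
contact_force: [0.8, 1.4, 0.5]
width: 0.0848
gripper_force: 0.0
clock: 1.1
position: [0.3011, 0.1804, 0.2503]
ee_rot: [0.001, 0.694, 0.72, -0.0]
contact_force: [-0.8, 1.0, 0.3]
width: 0.0853
gripper_force: 0.0
```

```bash

python3 -m inch '[{"claw":1,"travel":[0.28,-0.9,0],"turn":-0.19},{"claw":1,"travel":[0.28,-0.9,0],"turn":-0.19},{"claw":1,"travel":[0.28,-0.9,0],"turn":-0.19},{"claw":1,"travel":[0.28,-0.9,0],"turn":-0.19},{"claw":1,"travel":[0.28,-0.9,0],"turn":-0.19}]'
python3 -m inch '[{"claw":1,"travel":[0.28,-0.9,0],"turn":-0.19},{"claw":1,"travel":[0.28,-0.9,0],"turn":-0.19},{"claw":1,"travel":[0.28,-0.9,0],"turn":-0.19},{"claw":1,"travel":[0.28,-0.9,0],"turn":-0.19},{"claw":1,"travel":[0.28,-0.9,0],"turn":-0.19}]'
python3 -m inch '[{"claw":1,"travel":[0.27,-0.9,-0.5],"turn":-0.186},{"claw":1,"travel":[0.27,-0.9,-0.5],"turn":-0.186},{"claw":1,"travel":[0.27,-0.9,-0.5],"turn":-0.186},{"claw":1,"travel":[0.27,-0.9,-0.5],"turn":-0.186},{"claw":1,"travel":[0.27,-0.9,-0.5],"turn":-0.186}]'
python3 -m inch '[{"claw":0.2,"travel":[0,0,0],"turn":0},{"claw":0.2,"travel":[0,0,0],"turn":0}]'
python3 -c "
from rig import get_state;import numpy as np
s=get_state();print(s['qpos'],s['position']);q=s['ee_rot'];print(2*np.degrees(np.arctan2(q[2],q[1]))-90)"
```

```text
clock: 1.6
position: [0.3583, 0.0005, 0.2504]
ee_rot: [0.001, 0.874, 0.485, 0.0]
contact_force: [0.7, 0.5, 0.4]
width: 0.0851
gripper_force: 0.0
clock: 2.1
position: [0.4149, -0.1792, 0.2499]
ee_rot: [0.001, 0.978, 0.208, 0.001]
contact_force: [0.6, 0.5, -0.2]
width: 0.0856
gripper_force: 0.0
clock: 2.6
position: [0.4677, -0.3574, 0.147]
ee_rot: [-0.001, 0.997, -0.081, -0.001]
contact_force: [-0.3, 1.1, 0.2]
width: 0.0858
gripper_force: 0.0
clock: 2.8
position: [0.4663, -0.354, 0.1504]
ee_rot: [-0.001, 0.997, -0.08, -0.0]
contact_force: [0.5, 0.1, 0.2]
width: 0.0591
gripper_force: 0.0
[-7.68774374e-01  3.63352711e-01  1.63480852e+00  1.15805511e-03
  1.14536348e+00  9.61261441e-01] [ 0.46634042 -0.35402611  0.15038528]
-99.15119328188965
```

```bash

python3 -m inch '[{"claw":0.2,"travel":[0,-0.01,-0.2],"turn":0},{"claw":0.2,"travel":[0,-0.01,-0.4],"turn":0},{"claw":0.2,"travel":[0,-0.01,-0.56],"turn":0},{"claw":0.2,"travel":[0,-0.01,-0.61],"turn":0},{"claw":0.2,"travel":[0,-0.01,-0.61],"turn":0}]' 30
python3 -m inch '[{"claw":-1,"travel":[0,0,0],"turn":0},{"claw":-1,"travel":[0,0,0],"turn":0},{"claw":-1,"travel":[0,0,0],"turn":0},{"claw":-1,"travel":[0,0,0],"turn":0},{"claw":-1,"travel":[0,0,0],"turn":0}]' 40
```

```text
clock: 3.3
position: [0.4657, -0.3566, 0.0284]
ee_rot: [-0.001, 0.997, -0.08, -0.001]
contact_force: [0.7, -0.2, 0.7]
width: 0.0514
gripper_force: 0.0
clock: 3.8
position: [0.4671, -0.3592, 0.0307]
ee_rot: [0.001, 0.997, -0.082, 0.002]
contact_force: [0.3, 1.2, 6.5]
width: 0.0167
gripper_force: 40.7
```

```bash

python3 -m inch '[{"claw":-1,"travel":[0,0,0.1],"turn":0},{"claw":-1,"travel":[0,0,0.3],"turn":0},{"claw":-1,"travel":[0,0,0.5],"turn":0},{"claw":-1,"travel":[0,0,0.5],"turn":0},{"claw":-1,"travel":[0,0,0.5],"turn":0}]' 60
python3 - <<'E'
from rig import get_state, imaging
import cv2,numpy as np
s=get_state();print(s['position'],s['width'],s['contact_force'],s['gripper_force'])
s=imaging.get_image("scene")[:,:,::-1];t=imaging.get_image("top")[:,:,::-1]
o=np.zeros((600,800,3),np.uint8)
A=cv2.resize(s[90:240,190:390],None,fx=4,fy=4,interpolation=cv2.INTER_CUBIC);o[:600,:800]=A
B=cv2.resize(t[150:280,310:420],None,fx=2,fy=2);o[340:600,580:800]=B
cv2.imwrite("pics/g1.png",o)
E
```

```text
clock: 4.3
position: [0.466, -0.3588, 0.1296]
ee_rot: [0.001, 0.997, -0.082, 0.001]
contact_force: [-0.1, 0.7, -3.3]
width: 0.016
gripper_force: 59.6
[ 0.46602267 -0.3587893   0.12955384] 0.016018983421869602 [-0.1497363  0.6694261 -3.3117325] 59.62573528289795
```

View pics/g1.png

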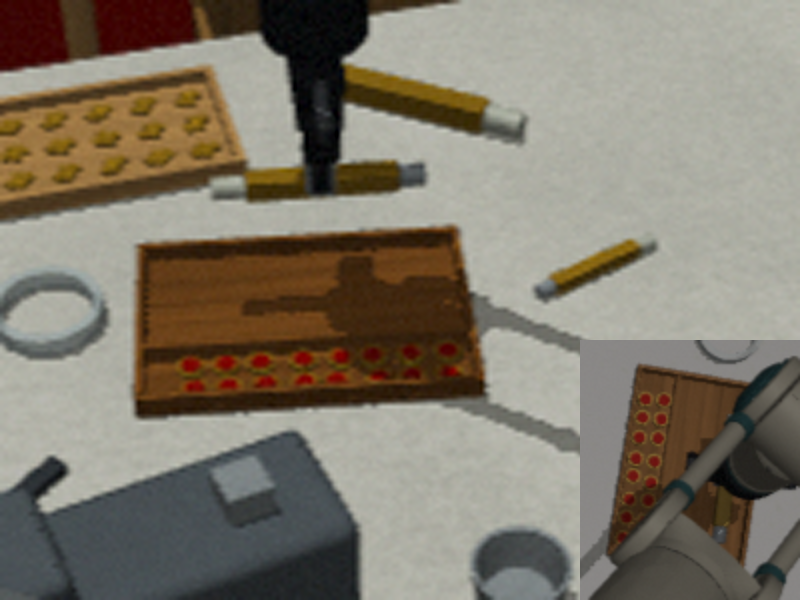

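The drift is held level, with its white nose towards +x (px (243,137)) and its cap at (296,133).

```bash
python3 - <<'E'
from h import *
u=np.array([np.cos(np.radians(-9.3)),np.sin(np.radians(-9.3))])
for t,q in((.0825,(243,136.9)),(-.0775,(296.3,133.4)),(.0575,(251.5,136)),(-.0575,(289.8,133.6))):
    b=np.array([.466,-.3588])+u*t
    print(t,q,[(z,pix("scene",[*b,z]).round(1).tolist()) for z in(.110,.115,.12,.125)])
n=np.radians(100.2);v=np.array([np.cos(n),np.sin(n)]);L=np.array([.6215,-.014])
for g in(.0825+.06,.0825+.01):print(g,L-v*g)
E
```

```text
0.0825 (243, 136.9) [(0.11, [241.8, 137.9]), (0.115, [241.6, 136.5]), (0.12, [241.5, 135.2]), (0.125, [241.4, 133.8])]
-0.0775 (296.3, 133.4) [(0.11, [295.2, 134.0]), (0.115, [295.2, 132.7]), (0.12, [295.3, 131.3]), (0.125, [295.3, 129.9])]
0.0575 (251.5, 136) [(0.11, [250.2, 137.3]), (0.115, [250.1, 135.9]), (0.12, [250.0, 134.5]), (0.125, [249.8, 133.2])]
-0.0575 (289.8, 133.6) [(0.11, [288.6, 134.5]), (0.115, [288.6, 133.1]), (0.12, [288.6, 131.8]), (0.125, [288.6, 130.4])]
0.14250000000000002 [ 0.64673458 -0.15424787]
0.0925 [ 0.63788034 -0.10503809]
```

```bash

python3 -m inch '[{"claw":-1,"travel":[0.3,0.34,0],"turn":0.203},{"claw":-1,"travel":[0.3,0.34,0],"turn":0.203},{"claw":-1,"travel":[0.3,0.34,0],"turn":0.203},{"claw":-1,"travel":[0.3,0.34,0],"turn":0.203},{"claw":-1,"travel":[0.3,0.34,0],"turn":0.203}]'
python3 -m inch '[{"claw":-1,"travel":[0.3,0.34,0],"turn":0.203},{"claw":-1,"travel":[0.3,0.34,0],"turn":0.203},{"claw":-1,"travel":[0.3,0.34,0],"turn":0.203},{"claw":-1,"travel":[0.3,0.34,0],"turn":0.203},{"claw":-1,"travel":[0.3,0.34,0],"turn":0.203}]'
python3 -m inch '[{"claw":-1,"travel":[0.3,0.34,0],"turn":0.203},{"claw":-1,"travel":[0.3,0.34,0],"turn":0.203},{"claw":-1,"travel":[0.3,0.34,0],"turn":0.203},{"claw":-1,"travel":[0.3,0.34,0],"turn":0.203},{"claw":-1,"travel":[0.3,0.34,0],"turn":0.203}]'
python3 -m inch '[{"claw":-1,"travel":[0,0,-0.16],"turn":0},{"claw":-1,"travel":[0,0,-0.32],"turn":0},{"claw":-1,"travel":[0,0,-0.32],"turn":0},{"claw":-1,"travel":[0,0,-0.32],"turn":0}]'
python3 - <<'E'
from rig import get_state, imaging
import cv2,numpy as np
s=get_state();print(s['position'],s['width'],s['contact_force'],s['gripper_force'],s['qpos']);q=s['ee_rot'];print(2*np.degrees(np.arctan2(q[2],q[1]))-90)
s=imaging.get_image("scene")[:,:,::-1];t=imaging.get_image("top")[:,:,::-1]
o=np.zeros((600,800,3),np.uint8)
o[:600,:400]=cv2.resize(s[190:340,220:320],None,fx=4,fy=4,interpolation=cv2.INTER_CUBIC)
o[:520,400:800]=cv2.resize(t[120:250,215:315],None,fx=4,fy=4,interpolation=cv2.INTER_CUBIC)
cv2.imwrite("pics/g2.png",o)
E
```

```text
clock: 4.9
position: [0.525, -0.2891, 0.1259]
ee_rot: [-0.002, 0.971, 0.237, -0.002]
contact_force: [0.3, -0.4, -2.9]
width: 0.016
gripper_force: 59.7
clock: 5.4
position: [0.5848, -0.2213, 0.1257]
ee_rot: [-0.002, 0.848, 0.53, -0.001]
contact_force: [0.5, -0.2, -2.8]
width: 0.0159
gripper_force: 59.7
clock: 5.9
position: [0.6447, -0.1535, 0.1254]
ee_rot: [-0.002, 0.639, 0.769, -0.001]
contact_force: [-0.2, -0.6, -2.9]
width: 0.0166
gripper_force: 59.8
clock: 6.3
position: [0.6446, -0.1541, 0.0625]
ee_rot: [-0.002, 0.641, 0.768, -0.001]
contact_force: [0.5, -0.7, -1.2]
width: 0.0161
gripper_force: 59.7
[ 0.64464102 -0.15414036  0.06245896] 0.0160785362120269 [ 0.47880406 -0.67177512 -1.18070667] 59.73874032497406 [-3.39610467e-01  5.49141746e-01  1.55456592e+00  2.06302242e-05
  1.04230468e+00 -5.18859878e-01]
10.269636485297525
```

View pics/g2.png

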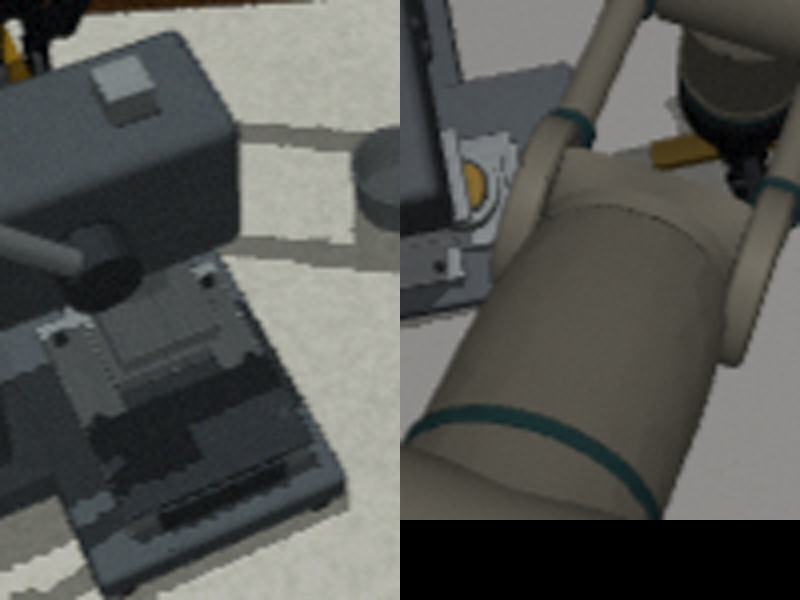

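```bash
python3 - <<'E'
from h import *
n=np.radians(100.2);v=np.array([np.cos(n),np.sin(n)]);w=np.array([v[1],-v[0]])
L=ray("top",(244.8,163.7),.064);b=ray("top",(278.4,158.75),.0565)
print(L,b,"lateral(+x)",(b-L)@w,"along gap brass end",(L-b)@v,"pred brass end",np.array([.6446,-.1541])+v*.0575,"tcp lateral",(np.array([.6446,-.1541])-L)@w)
E
```

```text
[ 0.62192609 -0.01508242] [ 0.63528763 -0.10273508] lateral(+x) -0.002371578514261337 along gap brass end 0.08863349247252937 pred brass end [ 0.63441763 -0.09750875] tcp lateral -0.0023023268679381497
```

```bash

python3 -m inch '[{"claw":-1,"travel":[-0.007,0.05,0],"turn":0},{"claw":-1,"travel":[-0.014,0.1,0],"turn":0},{"claw":-1,"travel":[-0.021,0.15,0],"turn":0},{"claw":-1,"travel":[-0.027,0.2,0],"turn":0},{"claw":-1,"travel":[-0.033,0.248,0],"turn":0}]'
python3 -m inch '[{"claw":-1,"travel":[0,0,0],"turn":0},{"claw":-1,"travel":[0,0,0],"turn":0}]'
python3 -m inch '[{"claw":-1,"travel":[-0.0018,0.01,0],"turn":0},{"claw":-1,"travel":[-0.0036,0.02,0],"turn":0}]'
python3 -m inch '[{"claw":-1,"travel":[-0.0018,0.01,0],"turn":0},{"claw":-1,"travel":[-0.0036,0.02,0],"turn":0}]'
```

```text
clock: 6.9
position: [0.6391, -0.1036, 0.0647]
ee_rot: [0.0, 0.641, 0.768, 0.0]
contact_force: [0.4, -0.4, -2.1]
width: 0.0161
gripper_force: 59.8
clock: 7.1
position: [0.6394, -0.1046, 0.0644]
ee_rot: [0.0, 0.641, 0.768, -0.0]
contact_force: [-0.7, 0.2, -2.6]
width: 0.0161
gripper_force: 59.8
clock: 7.3
position: [0.6386, -0.1013, 0.0643]
ee_rot: [0.0, 0.641, 0.767, 0.0]
contact_force: [0.1, -0.1, -2.5]
width: 0.0162
gripper_force: 59.8
clock: 7.5
position: [0.6378, -0.097, 0.0642]
ee_rot: [-0.0, 0.641, 0.767, 0.0]
contact_force: [0.5, 0.5, -2.8]
width: 0.016
gripper_force: 59.8
```

```bash
cat > ok.py <<'E'
import sys;from rig import get_state
s=get_state();f=s["contact_force"];a=-(f[1]*.984-f[0]*.177);print(round(s["clock"],2),"along",round((s["position"][1]*.984-s["position"][0]*.177)*1000,1),"F",round(a,1),"fx,fz",f[[0,2]].round(1))
sys.exit(a>float(sys.argv[1]))
E
python3 -m inch '[{"claw":-1,"travel":[-0.0018,0.01,0],"turn":0}]' >/dev/null; python3 ok.py 3 &&
python3 -m inch '[{"claw":-1,"travel":[-0.0018,0.01,0],"turn":0}]' >/dev/null; python3 ok.py 3 &&
python3 -m inch '[{"claw":-1,"travel":[-0.0018,0.01,0],"turn":0}]' >/dev/null; python3 ok.py 3 &&
python3 -m inch '[{"claw":-1,"travel":[-0.0018,0.01,0],"turn":0}]' >/dev/null; python3 ok.py 3 &&
python3 -m inch '[{"claw":-1,"travel":[-0.0018,0.01,0],"turn":0}]' >/dev/null; python3 ok.py 3
```

```text
7.6 along -206.2 F 0.6 fx,fz [-0.2 -2.7]
7.6 along -206.2 F 0.6 fx,fz [-0.2 -2.7]
7.6 along -206.2 F 0.6 fx,fz [-0.2 -2.7]
7.6 along -206.2 F 0.6 fx,fz [-0.2 -2.7]
7.6 along -206.2 F 0.6 fx,fz [-0.2 -2.7]False
False
False
False
False
```

```bash
sed -i 's/sys.exit(a>float(sys.argv\[1\]))/sys.exit(int(a>float(sys.argv[1])))/' ok.py
python3 -m inch '[{"claw":-1,"travel":[-0.0018,0.01,0],"turn":0}]' >/dev/null && python3 ok.py 3 &&
python3 -m inch '[{"claw":-1,"travel":[-0.0018,0.01,0],"turn":0}]' >/dev/null && python3 ok.py 3 &&
python3 -m inch '[{"claw":-1,"travel":[-0.0018,0.01,0],"turn":0}]' >/dev/null && python3 ok.py 3 &&
python3 -m inch '[{"claw":-1,"travel":[-0.0018,0.01,0],"turn":0}]' >/dev/null && python3 ok.py 3 &&
python3 -m inch '[{"claw":-1,"travel":[-0.0018,0.01,0],"turn":0}]' >/dev/null && python3 ok.py 3
```

```text
7.7 along -205.4 F 4.6 fx,fz [ 0.8 -2.7]
```

```bash

python3 -m inch '[{"claw":-1,"travel":[-0.0009,0.005,0],"turn":0}]' >/dev/null && python3 ok.py 9 &&
python3 -m inch '[{"claw":-1,"travel":[-0.0009,0.005,0],"turn":0}]' >/dev/null && python3 ok.py 9 &&
python3 -m inch '[{"claw":-1,"travel":[-0.0009,0.005,0],"turn":0},{"claw":-1,"travel":[-0.0018,0.01,0],"turn":0}]' >/dev/null && python3 ok.py 9 &&
python3 -m inch '[{"claw":-1,"travel":[-0.0009,0.005,0],"turn":0},{"claw":-1,"travel":[-0.0018,0.01,0],"turn":0},{"claw":-1,"travel":[-0.0027,0.015,0],"turn":0}]' >/dev/null && python3 ok.py 9 &&
python3 -m inch '[{"claw":-1,"travel":[-0.0009,0.005,0],"turn":0},{"claw":-1,"travel":[-0.0018,0.01,0],"turn":0},{"claw":-1,"travel":[-0.0027,0.015,0],"turn":0}]' >/dev/null && python3 ok.py 9 &&
python3 -m inch '[{"claw":-1,"travel":[0,0,0],"turn":0}]' >/dev/null && python3 ok.py 9
```

```text
7.8 along -204.3 F 3.4 fx,fz [ 0.7 -3. ]
7.9 along -203.0 F 4.8 fx,fz [ 1.  -3.6]
8.1 along -200.5 F 4.9 fx,fz [ 1.  -2.7]
8.4 along -197.1 F 3.3 fx,fz [ 0.7 -2.5]
8.7 along -194.0 F 4.0 fx,fz [ 1.2 -2.2]
8.8 along -193.7 F 3.5 fx,fz [-0.1 -3.8]
```

```bash

python3 -m inch '[{"claw":-1,"travel":[-0.0009,0.005,0],"turn":0},{"claw":-1,"travel":[-0.0018,0.01,0],"turn":0},{"claw":-1,"travel":[-0.0027,0.015,0],"turn":0}]' >/dev/null && python3 ok.py 7.5 &&
python3 -m inch '[{"claw":-1,"travel":[-0.0009,0.005,0],"turn":0},{"claw":-1,"travel":[-0.0018,0.01,0],"turn":0},{"claw":-1,"travel":[-0.0027,0.015,0],"turn":0}]' >/dev/null && python3 ok.py 7.5 &&
python3 -m inch '[{"claw":-1,"travel":[-0.0009,0.005,0],"turn":0}]' >/dev/null && python3 ok.py 7.5 &&
python3 -m inch '[{"claw":-1,"travel":[-0.0009,0.005,0],"turn":0}]' >/dev/null && python3 ok.py 7.5 &&
python3 -m inch '[{"claw":-1,"travel":[-0.0009,0.005,0],"turn":0}]' >/dev/null && python3 ok.py 7.5 &&
python3 -m inch '[{"claw":-1,"travel":[-0.0009,0.005,0],"turn":0}]' >/dev/null && python3 ok.py 7.5 &&
python3 -m inch '[{"claw":-1,"travel":[-0.0009,0.005,0],"turn":0}]' >/dev/null && python3 ok.py 7.5 &&
python3 -m inch '[{"claw":-1,"travel":[-0.0009,0.005,0],"turn":0}]' >/dev/null && python3 ok.py 7.5 &&
python3 -m inch '[{"claw":-1,"travel":[-0.0009,0.005,0],"turn":0}]' >/dev/null && python3 ok.py 7.5 &&
python3 -m inch '[{"claw":-1,"travel":[-0.0009,0.005,0],"turn":0}]' >/dev/null && python3 ok.py 7.5 &&
python3 -m inch '[{"claw":-1,"travel":[-0.0009,0.005,0],"turn":0}]' >/dev/null && python3 ok.py 7.5 &&
python3 -m inch '[{"claw":-1,"travel":[-0.0009,0.005,0],"turn":0}]' >/dev/null && python3 ok.py 7.5
```

```text
9.1 along -190.9 F 3.9 fx,fz [ 0.3 -3.2]
9.4 along -187.9 F 3.3 fx,fz [ 0.6 -3.3]
9.5 along -186.8 F 4.0 fx,fz [ 0.1 -3.6]
9.6 along -185.8 F 3.3 fx,fz [ 0.8 -3.1]
9.7 along -184.8 F 4.4 fx,fz [ 1.5 -2.8]
9.8 along -183.8 F 4.4 fx,fz [ 0.1 -3.2]
9.9 along -182.8 F 3.8 fx,fz [ 1.1 -3.6]
10.0 along -181.8 F 4.1 fx,fz [ 0.4 -2.4]
10.1 along -180.8 F 3.9 fx,fz [ 0.9 -2.8]
10.2 along -179.7 F 4.8 fx,fz [ 0.9 -3.1]
10.3 along -178.7 F 4.4 fx,fz [ 0.8 -2.7]
10.4 along -177.7 F 3.6 fx,fz [ 0.8 -3.6]
```

```bash

python3 -m inch '[{"claw":-1,"travel":[-0.0005,0.003,0],"turn":0}]' >/dev/null && python3 ok.py 7 &&
python3 -m inch '[{"claw":-1,"travel":[-0.0005,0.003,0],"turn":0}]' >/dev/null && python3 ok.py 7 &&
python3 -m inch '[{"claw":-1,"travel":[-0.0005,0.003,0],"turn":0}]' >/dev/null && python3 ok.py 7 &&
python3 -m inch '[{"claw":-1,"travel":[-0.0005,0.003,0],"turn":0}]' >/dev/null && python3 ok.py 7 &&
python3 -m inch '[{"claw":-1,"travel":[-0.0005,0.003,0],"turn":0}]' >/dev/null && python3 ok.py 7 &&
python3 -m inch '[{"claw":-1,"travel":[-0.0005,0.003,0],"turn":0}]' >/dev/null && python3 ok.py 7 &&
python3 -m inch '[{"claw":-1,"travel":[-0.0005,0.003,0],"turn":0}]' >/dev/null && python3 ok.py 7 &&
python3 -m inch '[{"claw":-1,"travel":[-0.0005,0.003,0],"turn":0}]' >/dev/null && python3 ok.py 7 &&
python3 -m inch '[{"claw":-1,"travel":[-0.0005,0.003,0],"turn":0}]' >/dev/null && python3 ok.py 7 &&
python3 -m inch '[{"claw":-1,"travel":[-0.0005,0.003,0],"turn":0}]' >/dev/null && python3 ok.py 7 &&
python3 -m inch '[{"claw":-1,"travel":[-0.0005,0.003,0],"turn":0}]' >/dev/null && python3 ok.py 7 &&
python3 -m inch '[{"claw":-1,"travel":[-0.0005,0.003,0],"turn":0}]' >/dev/null && python3 ok.py 7 &&
python3 -m inch '[{"claw":-1,"travel":[-0.0005,0.003,0],"turn":0}]' >/dev/null && python3 ok.py 7 &&
python3 -m inch '[{"claw":-1,"travel":[-0.0005,0.003,0],"turn":0}]' >/dev/null && python3 ok.py 7 &&
python3 -m inch '[{"claw":-1,"travel":[-0.0005,0.003,0],"turn":0}]' >/dev/null && python3 ok.py 7 &&
python3 -m inch '[{"claw":-1,"travel":[-0.0005,0.003,0],"turn":0}]' >/dev/null && python3 ok.py 7 &&
python3 -m inch '[{"claw":-1,"travel":[-0.0005,0.003,0],"turn":0}]' >/dev/null && python3 ok.py 7 &&
python3 -m inch '[{"claw":-1,"travel":[-0.0005,0.003,0],"turn":0}]' >/dev/null && python3 ok.py 7
```

```text
10.5 along -177.1 F 3.8 fx,fz [ 1.4 -3.5]
10.6 along -176.5 F 4.4 fx,fz [ 0.9 -4.1]
10.7 along -176.0 F 4.4 fx,fz [ 0.1 -2.7]
10.8 along -175.3 F 4.6 fx,fz [ 0.7 -3.8]
10.9 along -174.7 F 3.7 fx,fz [ 0.1 -3.5]
11.0 along -174.1 F 4.7 fx,fz [ 0.9 -3. ]
11.1 along -173.5 F 4.1 fx,fz [ 0.4 -2.7]
11.2 along -173.3 F 6.6 fx,fz [ 1.1 -2.5]
11.3 along -173.3 F 7.4 fx,fz [ 2.  -3.6]
```

```bash

python3 -m inch '[{"claw":-1,"travel":[0,0,0],"turn":0}]' >/dev/null && python3 ok.py 9 &&
python3 -m inch '[{"claw":-1,"travel":[-0.0005,0.003,0],"turn":0}]' >/dev/null && python3 ok.py 9.5 &&
python3 -m inch '[{"claw":-1,"travel":[0,0,0],"turn":0}]' >/dev/null && python3 ok.py 9.5 &&
python3 -m inch '[{"claw":-1,"travel":[-0.0003,0.002,0],"turn":0}]' >/dev/null && python3 ok.py 10;
python3 -m inch '[{"claw":-1,"travel":[0,0,0],"turn":0}]' >/dev/null ; python3 ok.py 11
```

```text
11.4 along -173.2 F 5.9 fx,fz [ 0.8 -3.1]
11.5 along -173.2 F 8.6 fx,fz [ 0.2 -3.9]
11.6 along -173.2 F 7.4 fx,fz [ 1.3 -2.8]
11.7 along -173.2 F 9.0 fx,fz [ 0.6 -2.7]
11.8 along -173.2 F 8.7 fx,fz [ 1.1 -3.2]
```

The die is home: the tool position holds at -173.2 mm while the force rises to 9 N. Backing off now.

```bash

python3 -m inch '[{"claw":-1,"travel":[0.009,-0.05,0],"turn":0},{"claw":-1,"travel":[0.027,-0.15,0],"turn":0},{"claw":-1,"travel":[0.054,-0.3,0],"turn":0},{"claw":-1,"travel":[0.081,-0.45,0],"turn":0},{"claw":-1,"travel":[0.081,-0.45,0.2],"turn":0}]'
python3 -m inch '[{"claw":-1,"travel":[0,0,0.15],"turn":0},{"claw":-1,"travel":[0,0,0.15],"turn":0}]'
```

```text
clock: 12.3
position: [0.6446, -0.154, 0.0986]
ee_rot: [-0.005, 0.642, 0.766, -0.002]
contact_force: [-0.5, 0.5, -2.7]
width: 0.0161
gripper_force: 59.7
clock: 12.5
position: [0.6507, -0.1525, 0.1391]
ee_rot: [0.004, 0.642, 0.767, 0.002]
contact_force: [1.4, -1.0, -3.5]
width: 0.0162
gripper_force: 59.9
```

```bash

python3 -m inch '[{"claw":-1,"travel":[-0.29,-0.34,0],"turn":-0.206},{"claw":-1,"travel":[-0.29,-0.34,0],"turn":-0.206},{"claw":-1,"travel":[-0.29,-0.34,0],"turn":-0.206},{"claw":-1,"travel":[-0.29,-0.34,0],"turn":-0.206},{"claw":-1,"travel":[-0.29,-0.34,0],"turn":-0.206}]'
python3 -m inch '[{"claw":-1,"travel":[-0.29,-0.34,0],"turn":-0.206},{"claw":-1,"travel":[-0.29,-0.34,0],"turn":-0.206},{"claw":-1,"travel":[-0.29,-0.34,0],"turn":-0.206},{"claw":-1,"travel":[-0.29,-0.34,0],"turn":-0.206},{"claw":-1,"travel":[-0.29,-0.34,0],"turn":-0.206}]'
python3 -m inch '[{"claw":-1,"travel":[-0.29,-0.34,0],"turn":-0.206},{"claw":-1,"travel":[-0.29,-0.34,0],"turn":-0.206},{"claw":-1,"travel":[-0.29,-0.34,0],"turn":-0.206},{"claw":-1,"travel":[-0.29,-0.34,0],"turn":-0.206},{"claw":-1,"travel":[-0.29,-0.34,0],"turn":-0.206}]'
python3 -m inch '[{"claw":-1,"travel":[0,0,0],"turn":0},{"claw":-1,"travel":[0,0,0],"turn":0}]'
```

```text
clock: 13.0
position: [0.5884, -0.2187, 0.1328]
ee_rot: [-0.001, 0.853, 0.522, -0.0]
contact_force: [0.4, 1.1, -2.4]
width: 0.0159
gripper_force: 60.0
clock: 13.5
position: [0.5304, -0.2866, 0.1328]
ee_rot: [-0.001, 0.975, 0.223, -0.001]
contact_force: [0.8, 0.2, -3.4]
width: 0.0168
gripper_force: 60.0
clock: 14.0
position: [0.4725, -0.3544, 0.1328]
ee_rot: [-0.001, 0.995, -0.098, -0.001]
contact_force: [0.9, 0.3, -2.8]
width: 0.0164
gripper_force: 60.0
clock: 14.2
position: [0.4731, -0.3542, 0.1334]
ee_rot: [-0.001, 0.995, -0.095, -0.001]
contact_force: [-0.2, 0.2, -2.8]
width: 0.0163
gripper_force: 60.0
```

```bash

python3 -m inch '[{"claw":-1,"travel":[0,0,-0.15],"turn":0},{"claw":-1,"travel":[0,0,-0.3],"turn":0},{"claw":-1,"travel":[0,0,-0.42],"turn":0},{"claw":-1,"travel":[0,0,-0.49],"turn":0},{"claw":-1,"travel":[0,0,-0.505],"turn":0}]'
python3 -m inch '[{"claw":-1,"travel":[0,0,0],"turn":0},{"claw":-1,"travel":[0,0,-0.005],"turn":0},{"claw":-1,"travel":[0,0,-0.01],"turn":0}]'
```

```text
clock: 14.7
position: [0.4724, -0.3532, 0.031]
ee_rot: [-0.002, 0.995, -0.095, -0.002]
contact_force: [-0.7, 0.4, -1.1]
width: 0.0164
gripper_force: 60.1
clock: 15.0
position: [0.4742, -0.3551, 0.0324]
ee_rot: [0.001, 0.995, -0.095, 0.001]
contact_force: [0.3, 0.1, -2.5]
width: 0.0165
gripper_force: 60.0
```

```bash

python3 -m inch '[{"claw":-1,"travel":[0,0,-0.005],"turn":0},{"claw":-1,"travel":[0,0,-0.005],"turn":0}]' | sed -n '2p;4p'
python3 -m inch '[{"claw":-1,"travel":[0,0,-0.005],"turn":0},{"claw":-1,"travel":[0,0,-0.005],"turn":0}]'| sed -n '2p;4p'
```

```text
position: [0.4738, -0.3547, 0.0308]
contact_force: [0.0, 0.5, -2.1]
position: [0.4738, -0.3547, 0.0308]
contact_force: [-2.3, 2.1, 5.1]
```

```bash

python3 -m inch '[{"claw":-0.2,"travel":[0,0,0],"turn":0},{"claw":0,"travel":[0,0,0],"turn":0},{"claw":0.2,"travel":[0,0,0],"turn":0},{"claw":0.2,"travel":[0,0,0],"turn":0}]'
python3 -m inch '[{"claw":0.2,"travel":[0,0,0.1],"turn":0},{"claw":0.2,"travel":[0,0,0.3],"turn":0},{"claw":0.2,"travel":[0,0,0.5],"turn":0},{"claw":0.2,"travel":[0,0,0.7],"turn":0},{"claw":0.2,"travel":[0,0,0.9],"turn":0}]'
python3 -m inch '[{"claw":0.2,"travel":[-0.5,0.5,0],"turn":0},{"claw":0.2,"travel":[-0.5,0.8,0],"turn":0},{"claw":0.2,"travel":[-0.5,1,0],"turn":0},{"claw":0.2,"travel":[-0.5,1,0],"turn":0},{"claw":0.2,"travel":[-0.5,1,0],"turn":0}]'
python3 -m inch '[{"claw":0.2,"travel":[0,1,0],"turn":0},{"claw":0.2,"travel":[0,1,0],"turn":0},{"claw":0.2,"travel":[0,1,0],"turn":0},{"claw":0.2,"travel":[0,1,0],"turn":0},{"claw":0.2,"travel":[0,1,0],"turn":0}]'
python3 - <<'E'
from rig import imaging
import cv2,numpy as np
s=imaging.get_image("scene")[:,:,::-1];t=imaging.get_image("top")[:,:,::-1]
o=np.zeros((600,800,3),np.uint8)
o[:420,:560]=t
o[420:600,:240]=cv2.resize(s[140:200,215:320],(240,180));o[:360,560:800]=cv2.resize(t[140:200,205:245],(240,360),interpolation=cv2.INTER_CUBIC)
cv2.imwrite("pics/g3.png",o)
E
```

```text
clock: 15.8
position: [0.4736, -0.3546, 0.0293]
ee_rot: [0.0, 0.995, -0.096, 0.0]
contact_force: [-0.4, 0.0, 0.2]
width: 0.0509
gripper_force: 0.0
clock: 16.3
position: [0.4734, -0.3543, 0.2109]
ee_rot: [0.0, 0.995, -0.096, -0.0]
contact_force: [0.9, -0.4, -0.2]
width: 0.0516
gripper_force: 0.0
clock: 16.8
position: [0.371, -0.1511, 0.209]
ee_rot: [-0.001, 0.995, -0.095, -0.001]
contact_force: [0.6, -0.8, 0.0]
width: 0.0514
gripper_force: 0.0
clock: 17.3
position: [0.3724, 0.0513, 0.2094]
ee_rot: [-0.002, 0.996, -0.091, -0.0]
contact_force: [-0.0, 0.4, -0.4]
width: 0.0512
gripper_force: 0.0
```

View pics/g3.png

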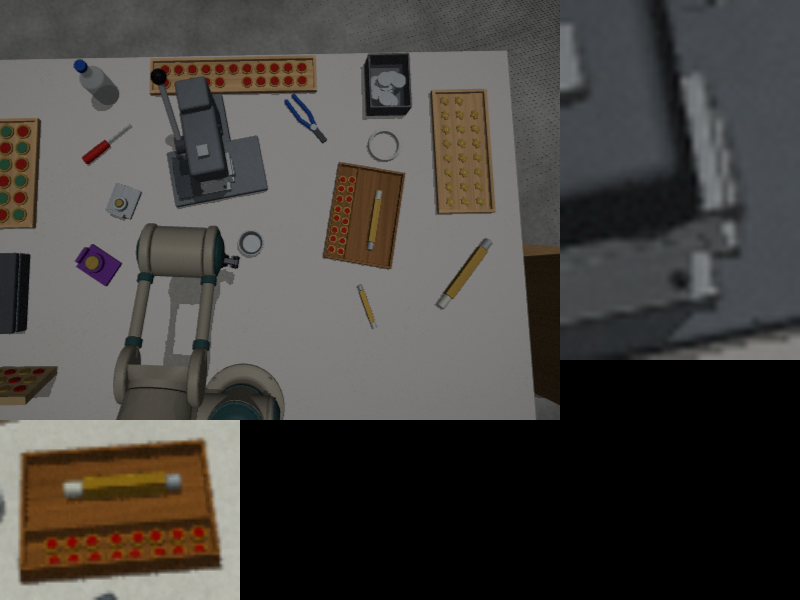

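The drift lies flat in the bay at px (375,220), the bystanders are where they were, and the die has slid in. I'll do one numeric check of the die depth against the gib end.

```bash
python3 - <<'E'
from h import *
import cv2
v=np.array([-.177,.984])
g=cv2.cvtColor(imaging.get_image("top"),cv2.COLOR_RGB2GRAY); print(g[160:194,224:242])
for l,q,z in(("foot0",(245.7,178.5),.044),("gib0",(229.6,186),.051)):
    print(l,ray("top",q,z)@v)
E
```

```text
[[ 26  24  64 107 116 114  83 107  80  70  74  76  74  74  74  74  74  74]
 [ 28  21  61 107 118 120  82 108  76  69  76  74  73  76  76  75  73  74]
 [ 28  22  46 106 117 122  81 107  68  67  76  73  75  75  74  73  74  74]
 [ 29  23  26 103 117 117  87 107  73  62  73  75  75  74  74  74  73  75]
 [ 33  23  25 100 117 116 102  98  79  59  69  74  75  73  75  74  74  76]
 [ 35  23  25  83 112 118 114  86 106  79  71  75  76  75  75  74  75  76]
 [ 37  26  25  65 108 119 119  86 112  75  69  77  76  74  77  74  77  74]
 [ 34  25  24  62 109 119 119  87 111  69  67  75  75  75  75  75  75  75]
 [ 31  23  24  44 105 118 119  87 109  71  60  71  75  75  73  76  74  77]
 [ 25  21  23  28 105 120 119 102  99  78  59  71  75  74  74  75  76  77]
 [ 23  23  23  23  86 114 119 112  89  93  72  72  76  74  74  76  76  74]
 [ 21  21  24  21  64 107 115 116  87 111  77  68  74  76  74  75  74  76]
 [ 24  19  20  20  61 108 120 123  86 110  70  68  76  76  76  74  76  75]
 [ 22  22  20  23  45 106 120 122  82 107  71  67  75  76  74  75  78  77]
 [ 18  21  17  21  61 106 100  93  64  61  44  52 
[... 802 characters left out ...]
69  68  73  76  76  75  73  77  74  75  75  74]
 [ 30  34  52 104 117 118  74  68  76  73  74  76  75  77  75  74  73  75]
 [ 36  25  61 107 118 117  86  68  72  76  73  76  74  75  75  76  74  74]
 [ 58  64  70 106 118 119 118  77  72  75  74  73  73  75  76  76  75  75]
 [ 70  72  77  95  81  62  52  56  69  75  73  74  74  75  76  74  77  75]
 [ 42  38  41  47  46  42  41  66  73  75  74  76  75  75  75  74  74  75]
 [ 38  40  43  45  43  45  46  67  73  75  75  76  75  74  74  74  75  76]
 [ 44  44  44  63  71  71  70  74  73  75  74  74  74  75  75  75  75  74]
 [ 46  44  66  74  75  73  74  73  75  74  76  76  74  55  61  61  59  54]]
foot0 -0.1192141234403399
gib0 -0.07448785059040529
```

```bash
python3 - <<'E'
from h import *
v=np.array([-.177,.984])
f0=ray("top",(246.1,178),.044)@v;f=ray("top",(233.8,180),.044)@v;g=ray("top",(229.6,186),.051)@v;gb=ray("top",(229.8,187),.03)@v
print("travel",f-f0,"lug beyond mouth",g-f,gb-f)
E
```

```text
travel 0.03278612617787026 lug beyond mouth 0.013221030889038907 0.014758631634768829
```

```bash
python3 -c "
from rig import ticket;print(ticket.sign_off())"
```

```text
the job is handed in; nothing more can be done
None
```

The die was pushed about 33 mm until it held still at 9 N, which fits the stop's given range, so I take it as home though the stop cannot be seen; the drift is released in the wide bay, and the job was handed in at about 17 s with no verdict shown.

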